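# Zero the bench diameter gauge and hold its sprung jaw open at the rider

## Task

Get the bench diameter gauge ready for a tumbler: with the sprung jaw still shut, press three keys of the readout box one after another - first the round on/off key, then the square units key right next to it, last the long zero bar - and leave the other square key alone. Then take the upright post on the sliding jaw, draw the jaw open against its spring until the pointer on the jaw stands opposite the pointer of the small brass rider on the scale, and keep it there: the job finishes while you are still holding the jaw open, for a workmate to slip the tumbler in. Do not let the jaw snap back, and leave the rider, the tumblers, the beeswax and the matchbox where they are.

Things in the scene. Friction and masses are not known exactly. Their poses are not given: they have to be found in the camera images.
- gauge: The bench gauge, fixed: flat grey bed 300 (x) x 100 (y) x 30 mm. Origin under its centre; x runs along the bed away from the robot (at yaw 0), z up. At the far end stand the fixed steel anvil (x 0.075 to 0.109, 79 mm high) and the round spring drum; a low end stop (45 mm high) at x = -0.142. The sliding jaw opens along the gauge's own -x, towards the robot.
- jaw_slide (a joint): Opening of the sliding jaw in m: 0 = shut against the anvil (rest), to 0.112 fully drawn along the gauge's -x. A spring pulls it shut with 5.6 N when shut, 7.8 N when fully open; it runs back when let go. Carriage 64 x 60 mm, its top 54 mm above the table; the jaw plate on it is 80 mm high, 30 to 42 mm from the post's axis on the anvil side.
- post_top (a point): Top of the upright knurled steel post to pull the jaw by, on its axis, 125 mm above the table. The post is 18 mm in diameter and rises 70 mm from the sliding carriage (a flange 26 mm wide covers its lowest 5 mm). Clear all round from 80 mm above the table upward. Axes parallel to the gauge's.
- jaw: The sliding jaw with its carriage and post, one moving piece. Origin under the carriage's centre, 31 mm above the table; the post's axis stands 10 mm from it along the gauge's -x. Axes parallel to the gauge's.
- jaw_mark (a point): Tip of the dark pointer line on the -y side of the sliding carriage, just above the scale; moves with the jaw. Axes parallel to the gauge's.
- rider_mark (a point): Tip of the pointer of the brass rider, a 16 mm block clamped on the -y edge of the gauge's bed, outside the jaw's path, set at 62 to 100 mm of opening. Axes as the gauge's. The jaw is at the mark when jaw_mark and rider_mark have the same place along the gauge's x (2 mm apart in y).
- readout: Readout box, fixed: 120 (x) x 184 (y) mm, key deck 34 mm high on the robot's side, sloping display rising to 62 mm behind. Origin under its centre; x away from the robot and y to the left at yaw 0. Four white keys in a row at x = -0.034: round, square, square, long bar at y = 0.066, 0.026, -0.014, -0.062. Stands left or right of the gauge, the pad with tumblers on the other side.
- key_on (a joint): Round on/off key, 19 mm in diameter, at the +y end of the row. Joint value 0 = up, grows to 0.005 m fully down; sprung, begins to move at about 0.8 N, bottoms at about 4 N; counts as pressed beyond 0.003 m.
- key_on_top (a point): Centre of the top of the round on/off key, 42 mm above the table when up.
- key_unit (a joint): Square units key, 18 x 18 mm, next to the round key. Joint value 0 = up, grows to 0.005 m fully down; sprung, begins to move at about 0.8 N, bottoms at about 4 N; counts as pressed beyond 0.003 m.
- key_unit_top (a point): Centre of the top of the square units key, 42 mm above the table when up.
- key_store (a joint): Second square key, 18 x 18 mm, between the units key and the long bar; not to be pressed. Joint value 0 = up, grows to 0.005 m fully down; sprung, begins to move at about 0.8 N, bottoms at about 4 N; counts as pressed beyond 0.003 m.
- key_zero (a joint): Long zero bar, 18 (x) x 36 (y) mm, at the -y end of the row. Joint value 0 = up, grows to 0.005 m fully down; sprung, begins to move at about 0.8 N, bottoms at about 4 N; counts as pressed beyond 0.003 m.
- key_zero_top (a point): Centre of the top of the long zero bar, 42 mm above the table when up.
- tumbler_1: Larger finished tumbler, 64 mm wide and 90 mm tall, standing on the 14 mm newspaper pad. Origin under its centre.
- tumbler_2: Smaller finished tumbler, 56 mm wide and 75 mm tall, on the same pad. Origin under its centre.
- beeswax: Block of yellow beeswax, 50 x 75 x 32 mm, lying right of the gauge. Origin under its centre.
- matchbox: Matchbox, 36 x 62 x 15 mm, lying right of the gauge. Origin under its centre.

How it is judged:
On the way, in this order (a step that is already met when the one before it is completed fails the run):
1. the round on/off key is pressed, alone, with the jaw shut (value of joint key_on above 0.003 m and value of joint each of key_unit, key_store, key_zero below 0.0015 m and value of joint jaw_slide below 0.003 m), for 0.05 s.
2. then the square units key is pressed, alone, with the jaw shut (value of joint key_unit above 0.003 m and value of joint each of key_on, key_store, key_zero below 0.0015 m and value of joint jaw_slide below 0.003 m), for 0.05 s.
3. then the long zero bar is pressed, alone, with the jaw shut (value of joint key_zero above 0.003 m and value of joint each of key_on, key_unit, key_store below 0.0015 m and value of joint jaw_slide below 0.003 m), for 0.05 s.
At the end, for the whole second after the job is handed in: the jaw's pointer stands within 4 mm of the rider's pointer along the scale, at rest (under 10 mm/s), held by the fingers (over 3 N of contact) through the last second; all keys are up (x of jaw_mark in the frame of rider_mark between -0.004 and 0.004 m and velocity of joint jaw_slide between -0.01 and 0.01 m/s and contact force between the fingers and jaw above 3 N and value of joint each of key_on, key_unit, key_store, key_zero below 0.0015 m); the arm keeps its last pose, push and grip.
It fails at once if the second square key (between the units key and the long bar) is pressed (value of joint key_store above 0.003 m).
It fails at once if the open jaw is let go and snaps back (runs shut faster than 0.25 m/s) (velocity of joint jaw_slide below -0.25 m/s).
It fails at once if the rider is shifted more than 3 mm (distance of rider_mark from where it was at the start of the episode above 0.003 m).
It fails at once if a tumbler, the beeswax or the matchbox is shifted more than 30 mm, or a tumbler tipped (distance of any of tumbler_1, tumbler_2, beeswax, matchbox from where it was at the start of the episode above 0.03 m or angle between any of tumbler_1, tumbler_2's own z axis and vertical above 0.35 rad).
It also fails if it takes over 54 s, if anything falls off the work surface, if the arm or the gripper's body presses on something with over 40 N, if the wrist force passes 120 N, or if a joint passes its speed limit or range.

## Robot

A 6-joint arm with a two-finger parallel gripper is mounted at the origin on a cart in front of the work surface, level with it; the furniture and walls round the work are solid. World frame = base frame: x ahead of the robot, y to its left, z up, the work surface at z = 0. Lengths are in m, angles in rad, forces in N, time in s.
With the tool pointing down it reaches from about 0.35 to 0.975 m from the base axis. Payload 4.9 kg.
Tool frame: the origin (TCP) lies midway between the tips of the shut fingers; the grasp point (between the pads) lies manip.tcp_to_grasp behind it (manip.tcp_to_grasp is the distance from the TCP to the grasp point, in m); z points along the fingers, y is the line along which they close (so a half turn about z gives the same grasp; the last joint's range is limited). The gripper opens to 85 mm and grips with 20 to 120 N. Pads are 22 mm wide; open, the fingers measure 114 mm over their backs; the gripper's body (76 mm by 85 mm) begins 54 mm behind the grasp point. The pads swing forward as they close: fully open they stand 13 mm farther back than shut.
Start: joints at [1.044, 0.053, 1.613, -0, 1.476, -0.119], TCP at [0.248, 0.574, 0.231] pointing down, gripper open.
Joint ranges: [-3.01, 3.01], [-1.01, 2.22], [0.06, 2.58], [-1.02, 4.17], [0.09, 2.62], [-3.14, 3.14]. Speed limits (rad/s): [2.57, 2.57, 3.14, 3.14, 3.14, 3.14].

## Interface

Orientations are given as a unit quaternion [w, x, y, z].
In Python, from plant import manip, grab_frame, calibration, job_done gives the robot as it stands.
- The arm moves only by the tool send_rows, never from a script. Its argument "rows" is a list of rows, each an object of numbers: "x", "y", "z": the shift along the tool's x, y, z normalised to -1 to 1, where 1 is 15 cm; "wx", "wy", "wz": the turn, a rotation vector about the tool's x, y, z normalised to -1 to 1, where 1 is pi/4 rad; "hand": the opening, from -1 (shut) to 1 (fully open). In form: [{"x": .., "y": .., "z": .., "wx": .., "wy": .., "wz": .., "hand": ..}, ...]. A call has exactly 10 rows; each row shifts and turns the commanded pose from where the row before left it, along the tool's axes as they then stand; what a row does not reach is not made up. A row lasts 1/12 s, in which the tool goes at most 41.7 mm and 7.16 degrees, less where a joint would pass 70% of its speed; a pose out of reach is approached as far as the arm can. A call with a number of a shift or a turn outside -1 to 1 is refused whole. A call with a gripper value outside its range is refused whole. The fingers move at their own pace and stop on an object; the grip force is fixed at half the most. Time passes only in rows, so rows that do not move let the fingers close, or fill a call up. It gives the time, the measured TCP pose, the force, the opening and the grip force at its end, in the units of the state.
- manip.state(): the state, without advancing time (a new reading comes with each control period).
- grab_frame(name): name is "scene" or "top" or "wrist"; returns the picture (480x640x3 uint8, blue, green, red); there is no depth.
- calibration(name): a dict with "camera_matrix" (3x3 intrinsics, pixels), "R" (3x3) and "t" (3): a world point X has camera coordinates R X + t. Camera axes: x right, y down, z forward; pixel columns grow to the right and rows downward; lengths in m; the calibration is good to about 2 mm. A picture is of the moment at which its call begins: read the wrist's pose just before it. calibration takes no time and is no camera call; for the wrist camera it gives the pose at the moment of the call.
- job_done(): hands the job in; it is judged then, once.
The state is a dict: "time": time; "joint_pos": joint angles; "joint_vel": joint speeds; "joint_efforts": joint torques, N m; "tool_pos": TCP position; "tool_rot": TCP orientation; "contact_force": force on the tool from outside, world axes, zero at the start; "ft_torque": the same for the moment, N m; "gripper_width": opening from 0.0 (shut) to 1.0 (fully open); "grasp_force": force on a finger pad.
Only numpy, scipy, OpenCV 4.12 (cv2) and the standard library are available. Lean on these libraries where they do the work, as an engineer would, in place of code of your own. Each camera call takes 0.05 s, during which the arm holds its last target. There are 200 camera calls.

## Working session

There is one attempt and no reset: what is moved stays moved. The work goes in short steps, Python scripts to look and compute and a tool call to move; the robot and the scene stay as the last step left them, time stands still between calls to the robot, and variables do not carry over. Pictures are saved under pics/ and viewed, at most 10 in all, crops included, and the job is handed in when it is done.

Besides the shell and the picture viewer there is one more tool, called after "Call:" as name(argument=value, ...) on one line, values as JSON. send_rows: Moves the arm, as the interface text tells. Scaled input: -1 to 1 covers 15 cm each way for a shift and pi/4 rad each way for a turn. Its arguments: {"type":"object","properties":{"rows":{"type":"array","items":{"type":"object","properties":{"x":{"type":"number","minimum":-1,"maximum":1},"y":{"type":"number","minimum":-1,"maximum":1},"z":{"type":"number","minimum":-1,"maximum":1},"wx":{"type":"number","minimum":-1,"maximum":1},"wy":{"type":"number","minimum":-1,"maximum":1},"wz":{"type":"number","minimum":-1,"maximum":1},"hand":{"type":"number"}}}}},"required":["rows"]}

```bash
mkdir -p pics
python3 - <<'E'
from plant import manip, grab_frame, calibration
import cv2,numpy as np
print(manip.state()); print(manip.tcp_to_grasp)
for n in("scene","top"):
    cv2.imwrite(f"pics/{n}0.png",grab_frame(n)); c=calibration(n); print(n,c)
E
```

```text
{'time': 0.0, 'joint_pos': array([ 1.04401802e+00,  5.33641351e-02,  1.61429876e+00,  3.34418779e-05,
        1.47597105e+00, -1.18997889e-01]), 'joint_vel': array([ 0.00188394,  0.00109076,  0.00040023, -0.0010574 , -0.0011179 ,
        0.00072123]), 'joint_efforts': array([ 2.28358172e-04, -3.93656516e+01, -3.70183754e+01,  9.37810341e-06,
        6.58231991e-03,  1.43497907e-06]), 'tool_pos': array([0.24753585, 0.57322017, 0.23005565]), 'tool_rot': array([-3.39641553e-04,  2.02481945e-01,  9.79285464e-01, -9.62619632e-04]), 'contact_force': array([ 1.19134048,  0.33231527, -0.13110179]), 'ft_torque': array([-0.01407832, -0.02436263,  0.00521559]), 'grasp_force': 0.0, 'gripper_width': 0.9971549808493145}
0.0187
scene {'camera_matrix': array([[595.82703346,   0.        , 311.57941673],
       [  0.        , 595.82703346, 228.55582178],
       [  0.        ,   0.        ,   1.        ]]), 'R': array([[-0.86919708, -0.49410152, -0.01897718],
       [-0.33522432,  0.6170529 , -0.7119483 ],
       [ 0.36348466, -0.61246176, -0.70197542]]), 't': array([0.48522628, 0.22333073, 1.57439522])}
top {'camera_matrix': array([[465.82608568,   0.        , 316.5743153 ],
       [  0.        , 465.82608568, 243.85547114],
       [  0.        ,   0.        ,   1.        ]]), 'R': array([[ 0.07768903, -0.99696557,  0.0049049 ],
       [-0.97678914, -0.07709998, -0.19984637],
       [ 0.19961812,  0.01073482, -0.97981497]]), 't': array([0.0200659 , 0.54843376, 1.06795755])}
```

View pics/top0.png

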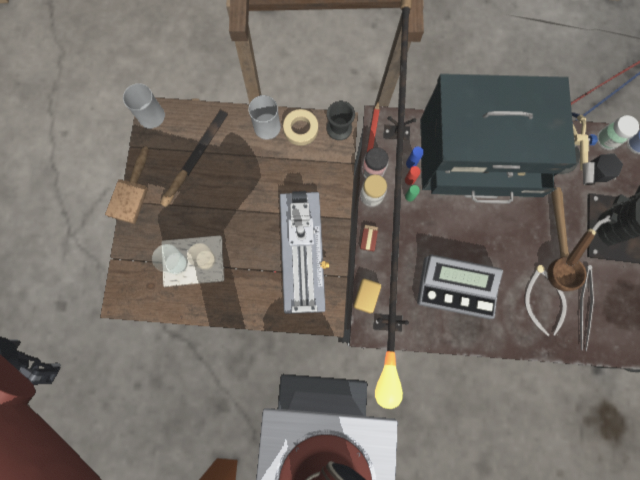

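View pics/scene0.png

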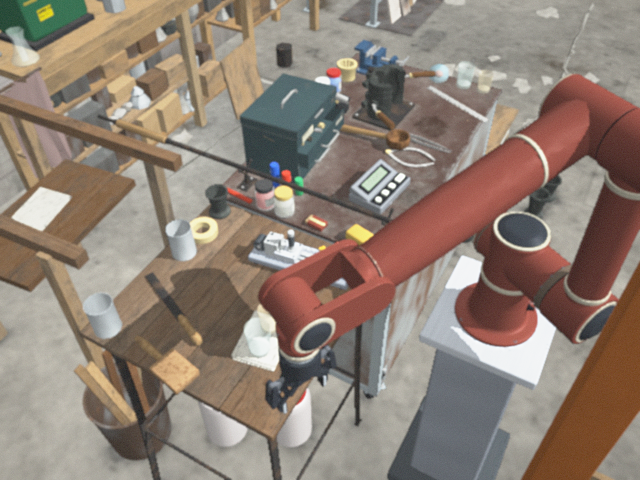

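The top view shows the gauge near (302,252), the readout near (461,287), the pad at left, and a dark overhead rod with a lamp between the gauge and the readout. Next I'll zoom in and triangulate the rod.

```bash
cat > h.py <<'E'
from plant import manip, grab_frame, calibration
import cv2,numpy as np
def ray(c,p):
    K,R,t=(np.array(c[k]) for k in("camera_matrix","R","t"))
    d=R.T@np.linalg.inv(K)@[p[0],p[1],1]; return -R.T@t,d
def onz(c,p,z):
    o,d=ray(c,p); return (o+d*(z-o[2])/d[2])
def proj(c,X):
    q=c["camera_matrix"]@(c["R"]@np.array(X)+c["t"]); return q[:2]/q[2]
E
python3 - <<'E'
from h import *
t=cv2.imread("pics/top0.png");s=cv2.imread("pics/scene0.png")
a=cv2.resize(t[180:330,270:350],None,fx=4,fy=4,interpolation=2)
b=cv2.resize(t[245:330,410:515],None,fx=4,fy=4,interpolation=2)
o=np.zeros((600,745,3),np.uint8);o[:,:320]=a;o[:340,325:745]=b
cv2.imwrite("pics/z.png",o)
T=calibration("top");S=calibration("scene")
# white keys in readout crop
g=t[285:312,418:500]; m=cv2.inRange(g,(190,190,190),(255,255,255))
n,_,st,ce=cv2.connectedComponentsWithStats(m)
for i in range(1,n):
    if st[i,4]>8: p=ce[i]+[418,285]; print("key",p,st[i],onz(T,p,.042))
# rod: plane through top line, intersect scene line points
o0,d1=ray(T,(405,10));_,d2=ray(T,(391,345));nn=np.cross(d1,d2)
for p in((100,118),(250,168),(392,215)):
    o1,d=ray(S,p);print("rod",o1+d*(nn@(o0-o1))/(nn@d))
E
```

```text
key [431.575 294.425] [11  6  7  8 40] [ 0.44652624 -0.22062006  0.042     ]
key [448.10416667 297.91666667] [27  9  7  8 48] [ 0.44128356 -0.26024549  0.042     ]
key [464.86 301.2 ] [43 13  8  8 50] [ 0.43659246 -0.30029891  0.042     ]
key [484.62 305.18] [ 60  16  15   9 100] [ 0.43081885 -0.34740869  0.042     ]
rod [ 1.50740823 -0.12269543  0.05941656]
rod [ 0.85197008 -0.12162894  0.07881293]
rod [ 0.35886345 -0.12058198  0.09491843]
```

View pics/z.png

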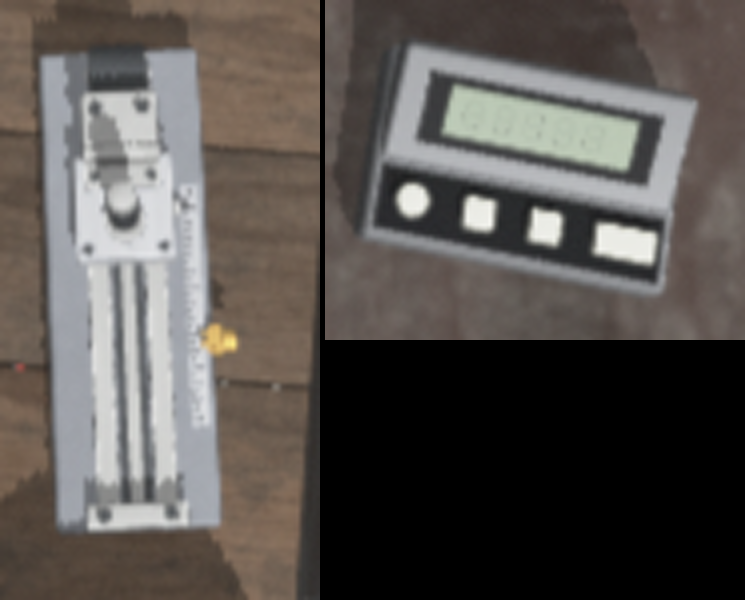

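The zoom shows the jaw shut with the post at crop (122,205), the brass rider at crop (218,340), and the four keys measured. The rod's height needs one check in the scene view.

Run:
```python
from h import *
s=cv2.imread("pics/scene0.png")
cv2.imwrite("pics/zs.png",cv2.resize(s[100:300,90:350+70],None,fx=2.4,fy=2.4,interpolation=2))
T=calibration("top");S=calibration("scene")
for z in(0,.1,.3,.6):
    for p in((397,130),(390,322),(388,385)): print(z,p,proj(S,onz(T,p,z)).round())
def rnd(a):return np.round(a,4)
f=lambda u,v:(270+u/4,180+v/4)
print("bed corners z.03",[rnd(onz(T,f(*p),.03)[:2]) for p in((42,55),(195,48),(218,524),(58,530))])
print("post top",rnd(onz(T,f(123,192),.125)), "rider",rnd(onz(T,f(205,340),.035)))
```

```text
0 (397, 130) [245. 183.]
0 (390, 322) [386. 234.]
0 (388, 385) [433. 251.]
0.1 (397, 130) [252. 166.]
0.1 (390, 322) [387. 213.]
0.1 (388, 385) [432. 229.]
0.3 (397, 130) [269. 127.]
0.3 (390, 322) [391. 166.]
0.3 (388, 385) [431. 178.]
0.6 (397, 130) [302.  47.]
0.6 (390, 322) [399.  72.]
0.6 (388, 385) [430.  79.]
bed corners z.03 [array([0.6717, 0.1638]), array([0.684 , 0.0681]), array([0.3881, 0.0315]), array([0.3771, 0.1267])]
post top [0.5648 0.1009 0.125 ] rider [0.4979 0.0477 0.035 ]
```

View pics/zs.png

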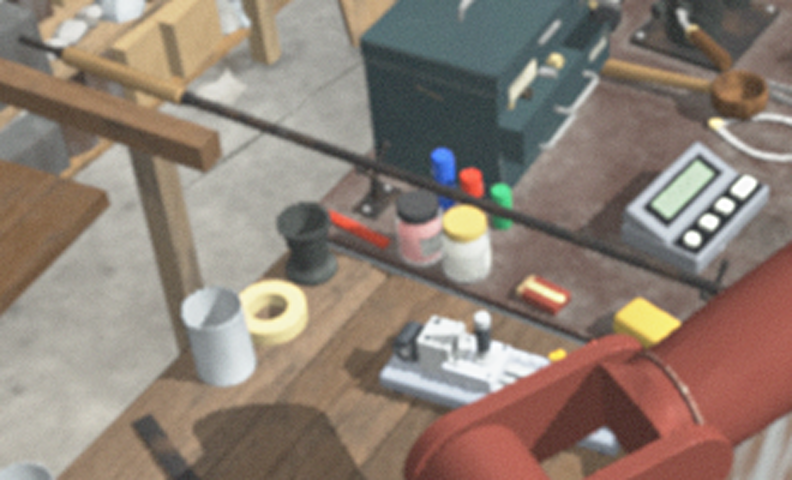

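The zoom shows the rod is a blowpipe on two stands (z≈0.09, y≈-0.12), and everything stays clear if I cross at z≈0.25. I'll move above the gauge with the fingers shut and look there with the wrist camera.

Call:
send_rows(rows=[{"wz": -0.122, "hand": -1, "z": -0.05}, {"wz": -0.122, "hand": -1, "z": -0.05}, {"wz": -0.122, "hand": -1, "z": -0.04}, {"x": -0.132, "y": -0.211, "hand": -1}, {"x": -0.132, "y": -0.211, "hand": -1}, {"x": -0.132, "y": -0.211, "hand": -1}, {"x": -0.132, "y": -0.211, "hand": -1}, {"x": -0.132, "y": -0.211, "hand": -1}, {"x": -0.132, "y": -0.211, "hand": -1}, {"x": -0.132, "y": -0.211, "hand": -1}])

```text
invalid input at $.rows[0]: expected keys x, y, z, wx, wy, wz, hand
```

Call:
send_rows(rows=[{"x": -0.132, "y": -0.211, "hand": -1}, {"x": -0.132, "y": -0.211, "hand": -1}, {"x": -0.132, "y": -0.211, "hand": -1}, {"x": -0.132, "y": -0.211, "hand": -1}, {"x": -0.132, "y": -0.211, "hand": -1}, {"x": -0.132, "y": -0.211, "hand": -1}, {"x": -0.132, "y": -0.211, "hand": -1}, {"hand": -1}, {"hand": -1}, {"hand": -1}])

```text
invalid input at $.rows[0]: expected keys x, y, z, wx, wy, wz, hand
```

```bash
cat >> h.py <<'E'
from scipy.spatial.transform import Rotation as Ro
def go(X):
    s=manip.state(); q=s["tool_rot"]; M=Ro.from_quat(q[[1,2,3,0]]).as_matrix()
    d=M.T@(np.array(X)-s["tool_pos"])
    print("t",round(s["time"],2),"pos",s["tool_pos"].round(4),"ty",np.degrees(np.arctan2(M[1,1],M[0,1])).round(2),"zax",M[:,2].round(3),"F",s["contact_force"].round(1),"w",round(s["gripper_width"],3),"gf",round(s["grasp_force"],1))
    print("units",(d/.15).round(3))
E
python3 - <<'E'
from h import *
go([.4465,-.2206,.08])
np.savez("w1.npz",**calibration("wrist")); cv2.imwrite("pics/w1.png",grab_frame("wrist"))
E
```

```text
t 0.1 pos [0.2476 0.5732 0.2302] ty 66.64 zax [-0.001 -0.002 -1.   ] F [-0.3 -0.6 -0.6] w 1.002 gf 0.0
units [-3.316 -4.331  1.009]
```

View pics/w1.png

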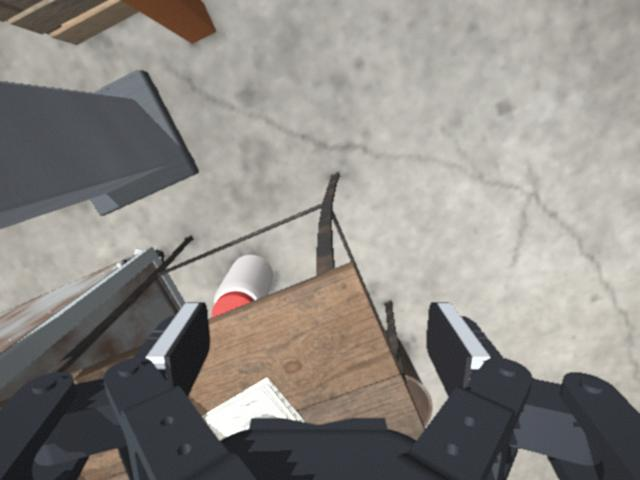

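The moves were refused because every row needs all the keys. The wrist picture still shows the start view, with image-up being tool +x. I'll resend full rows.

Call:
send_rows(rows=[{"x": 0, "y": 0, "z": -0.05, "wx": 0, "wy": 0, "wz": -0.122, "hand": -1}, {"x": 0, "y": 0, "z": -0.05, "wx": 0, "wy": 0, "wz": -0.122, "hand": -1}, {"x": 0, "y": 0, "z": -0.04, "wx": 0, "wy": 0, "wz": -0.122, "hand": -1}, {"x": -0.132, "y": -0.211, "z": 0, "wx": 0, "wy": 0, "wz": 0, "hand": -1}, {"x": -0.132, "y": -0.211, "z": 0, "wx": 0, "wy": 0, "wz": 0, "hand": -1}, {"x": -0.132, "y": -0.211, "z": 0, "wx": 0, "wy": 0, "wz": 0, "hand": -1}, {"x": -0.132, "y": -0.211, "z": 0, "wx": 0, "wy": 0, "wz": 0, "hand": -1}, {"x": -0.132, "y": -0.211, "z": 0, "wx": 0, "wy": 0, "wz": 0, "hand": -1}, {"x": -0.132, "y": -0.211, "z": 0, "wx": 0, "wy": 0, "wz": 0, "hand": -1}, {"x": -0.132, "y": -0.211, "z": 0, "wx": 0, "wy": 0, "wz": 0, "hand": -1}])

```text
time: 0.98
tool_pos: [0.359, 0.3354, 0.252]
tool_rot: [-0.0, 0.06, 0.998, -0.0]
contact_force: [0.2, 0.5, 0.3]
gripper_width: -0.001
grasp_force: 0.0
```

Call:
send_rows(rows=[{"x": -0.132, "y": -0.211, "z": 0, "wx": 0, "wy": 0, "wz": 0, "hand": -1}, {"x": -0.132, "y": -0.211, "z": 0, "wx": 0, "wy": 0, "wz": 0, "hand": -1}, {"x": -0.132, "y": -0.211, "z": 0, "wx": 0, "wy": 0, "wz": 0, "hand": -1}, {"x": -0.132, "y": -0.211, "z": 0, "wx": 0, "wy": 0, "wz": 0, "hand": -1}, {"x": -0.132, "y": -0.211, "z": 0, "wx": 0, "wy": 0, "wz": 0, "hand": -1}, {"x": -0.132, "y": -0.211, "z": 0, "wx": 0, "wy": 0, "wz": 0, "hand": -1}, {"x": -0.132, "y": -0.211, "z": 0, "wx": 0, "wy": 0, "wz": 0, "hand": -1}, {"x": 0, "y": 0, "z": 0, "wx": 0, "wy": 0, "wz": 0, "hand": -1}, {"x": 0, "y": 0, "z": 0, "wx": 0, "wy": 0, "wz": 0, "hand": -1}, {"x": 0, "y": 0, "z": 0, "wx": 0, "wy": 0, "wz": 0, "hand": -1}])

```text
time: 1.82
tool_pos: [0.4695, 0.1008, 0.2519]
tool_rot: [-0.0, 0.06, 0.998, 0.0]
contact_force: [-0.4, 0.4, -0.4]
gripper_width: 0.002
grasp_force: 0.0
```

Run:
```python
from h import *
go([.4465,-.2206,.08])
np.savez("w1.npz",**calibration("wrist")); cv2.imwrite("pics/w1.png",grab_frame("wrist"))
```

```text
t 1.82 pos [0.4695 0.1008 0.2519] ty 83.08 zax [-0.001  0.    -1.   ] F [-0.4  0.4 -0.4] w 0.002 gf 0.0
units [-0.107 -2.146  1.145]
```

View pics/w1.png

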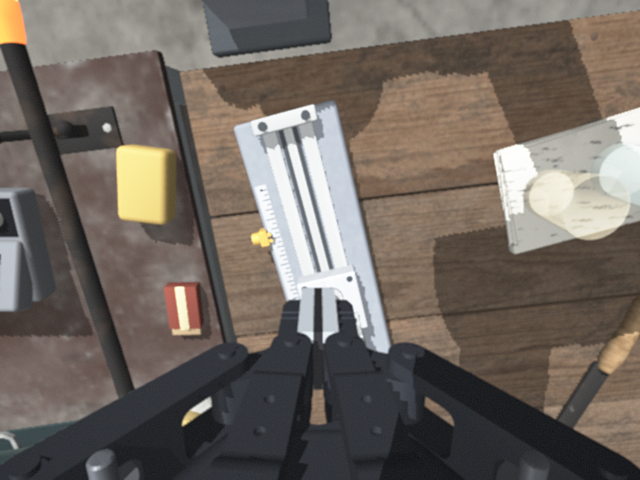

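The wrist view shows the rider at (262,238), the bed's scale edge, and the shut jaw below the fingers. Now over the round key.

Call:
send_rows(rows=[{"x": -0.012, "y": -0.238, "z": 0, "wx": 0, "wy": 0, "wz": 0, "hand": -1}, {"x": -0.012, "y": -0.238, "z": 0, "wx": 0, "wy": 0, "wz": 0, "hand": -1}, {"x": -0.012, "y": -0.238, "z": 0, "wx": 0, "wy": 0, "wz": 0, "hand": -1}, {"x": -0.012, "y": -0.238, "z": 0, "wx": 0, "wy": 0, "wz": 0, "hand": -1}, {"x": -0.012, "y": -0.238, "z": 0, "wx": 0, "wy": 0, "wz": 0, "hand": -1}, {"x": -0.012, "y": -0.238, "z": 0, "wx": 0, "wy": 0, "wz": 0, "hand": -1}, {"x": -0.012, "y": -0.238, "z": 0, "wx": 0, "wy": 0, "wz": 0, "hand": -1}, {"x": -0.012, "y": -0.238, "z": 0, "wx": 0, "wy": 0, "wz": 0, "hand": -1}, {"x": -0.012, "y": -0.238, "z": 0, "wx": 0, "wy": 0, "wz": 0, "hand": -1}, {"x": 0, "y": 0, "z": 0, "wx": 0, "wy": 0, "wz": 0, "hand": -1}])

```text
time: 2.7
tool_pos: [0.4471, -0.2235, 0.2522]
tool_rot: [-0.0, 0.062, 0.998, -0.001]
contact_force: [-0.1, 0.0, -0.3]
gripper_width: -0.0
grasp_force: 0.0
```

Call:
send_rows(rows=[{"x": 0, "y": 0, "z": 0.22, "wx": 0, "wy": 0, "wz": 0, "hand": -1}, {"x": 0, "y": 0, "z": 0.22, "wx": 0, "wy": 0, "wz": 0, "hand": -1}, {"x": 0, "y": 0, "z": 0.22, "wx": 0, "wy": 0, "wz": 0, "hand": -1}, {"x": 0, "y": 0, "z": 0.22, "wx": 0, "wy": 0, "wz": 0, "hand": -1}, {"x": 0, "y": 0, "z": 0.22, "wx": 0, "wy": 0, "wz": 0, "hand": -1}, {"x": 0, "y": 0, "z": 0.13, "wx": 0, "wy": 0, "wz": 0, "hand": -1}, {"x": 0, "y": 0, "z": 0, "wx": 0, "wy": 0, "wz": 0, "hand": -1}, {"x": 0, "y": 0, "z": 0, "wx": 0, "wy": 0, "wz": 0, "hand": -1}, {"x": 0, "y": 0, "z": 0, "wx": 0, "wy": 0, "wz": 0, "hand": -1}, {"x": 0, "y": 0, "z": 0, "wx": 0, "wy": 0, "wz": 0, "hand": -1}])

```text
time: 3.53
tool_pos: [0.4492, -0.2208, 0.0704]
tool_rot: [0.002, 0.06, 0.998, -0.001]
contact_force: [-0.4, -0.8, 0.1]
gripper_width: 0.001
grasp_force: 0.0
```

Run:
```python
from h import *
go([.4465,-.2206,.0375])
c=calibration("wrist"); im=grab_frame("wrist");cv2.imwrite("pics/k1.png",im)
for X in([.4465,-.2206,.042],[.4413,-.2602,.042],[.4366,-.3003,.042],[.4308,-.3474,.042],manip.state()["tool_pos"]): print(proj(c,X).round(1))
m=cv2.inRange(im,(190,190,190),(255,255,255)); n,_,st,ce=cv2.connectedComponentsWithStats(m)
for i in range(1,n):
    if st[i,4]>300: print(st[i],ce[i].round(1),onz(c,ce[i],.042).round(4))
```

```text
t 3.53 pos [ 0.4492 -0.2208  0.0704] ty 83.17 zax [ 0.004 -0.002 -1.   ] F [-0.4 -0.8  0.1] w 0.001 gf 0.0
units [ 0.019 -0.     0.219]
[317.5 271.5]
[237.1 270.5]
[156.  270.6]
[ 60.6 270.2]
[317.2 303. ]
[   8  220  352   12 2934] [197.7 224.9] [ 0.4159 -0.2746  0.042 ]
[  19  252   78   38 2710] [ 58.5 270.5] [ 0.4308 -0.3485  0.042 ]
[ 136  253   39   37 1306] [155. 271.] [ 0.4367 -0.3008  0.042 ]
[ 217  253   37   37 1309] [235.3 271. ] [ 0.4414 -0.2611  0.042 ]
[ 297  253   41   89 2206] [316.7 292.3] [ 0.4578 -0.2223  0.042 ]
[ 37 305 245   4 692] [160.4 306.1] [ 0.4561 -0.3029  0.042 ]
[  25  312  256  129 8366] [117.4 344.3] [ 0.4755 -0.3312  0.042 ]
[  81  352  118   58 3643] [121.  373.5] [ 0.4936 -0.3343  0.042 ]
[567 382  24  49 690] [578.1 404.2] [ 0.5436 -0.0849  0.042 ]
```

View pics/k1.png

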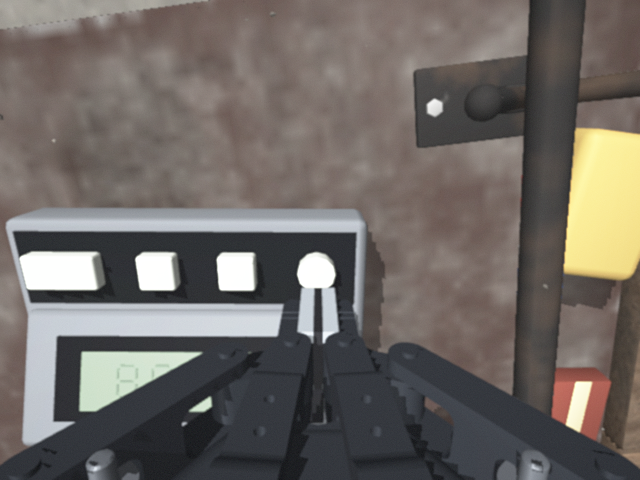

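The keys are confirmed to within about 1 mm, with the fingertips right over the round key. Pressing.

Call:
send_rows(rows=[{"x": 0.02, "y": 0, "z": 0, "wx": 0, "wy": 0, "wz": 0, "hand": -1}, {"x": 0, "y": 0, "z": 0.1, "wx": 0, "wy": 0, "wz": 0, "hand": -1}, {"x": 0, "y": 0, "z": 0.07, "wx": 0, "wy": 0, "wz": 0, "hand": -1}, {"x": 0, "y": 0, "z": 0.03, "wx": 0, "wy": 0, "wz": 0, "hand": -1}, {"x": 0, "y": 0, "z": 0.02, "wx": 0, "wy": 0, "wz": 0, "hand": -1}, {"x": 0, "y": 0, "z": 0, "wx": 0, "wy": 0, "wz": 0, "hand": -1}, {"x": 0, "y": 0, "z": 0, "wx": 0, "wy": 0, "wz": 0, "hand": -1}, {"x": 0, "y": 0, "z": 0, "wx": 0, "wy": 0, "wz": 0, "hand": -1}, {"x": 0, "y": 0, "z": 0, "wx": 0, "wy": 0, "wz": 0, "hand": -1}, {"x": 0, "y": 0, "z": 0, "wx": 0, "wy": 0, "wz": 0, "hand": -1}])

```text
time: 4.42
tool_pos: [0.4442, -0.22, 0.0368]
tool_rot: [-0.001, 0.06, 0.998, 0.0]
contact_force: [-7.1, 3.4, 13.2]
gripper_width: 0.001
grasp_force: 6.9
```

Bottomed at z=0.0368 with 13 N, so the round key is pressed. Lifting and moving to the units key, pressing a hair less.

Call:
send_rows(rows=[{"x": 0, "y": 0, "z": -0.06, "wx": 0, "wy": 0, "wz": 0, "hand": -1}, {"x": 0, "y": 0, "z": -0.1, "wx": 0, "wy": 0, "wz": 0, "hand": -1}, {"x": 0, "y": -0.133, "z": 0, "wx": 0, "wy": 0, "wz": 0, "hand": -1}, {"x": 0, "y": -0.133, "z": 0, "wx": 0, "wy": 0, "wz": 0, "hand": -1}, {"x": 0, "y": 0, "z": 0, "wx": 0, "wy": 0, "wz": 0, "hand": -1}, {"x": 0, "y": 0, "z": 0.09, "wx": 0, "wy": 0, "wz": 0, "hand": -1}, {"x": 0, "y": 0, "z": 0.04, "wx": 0, "wy": 0, "wz": 0, "hand": -1}, {"x": 0, "y": 0, "z": 0.025, "wx": 0, "wy": 0, "wz": 0, "hand": -1}, {"x": 0, "y": 0, "z": 0, "wx": 0, "wy": 0, "wz": 0, "hand": -1}, {"x": 0, "y": 0, "z": 0, "wx": 0, "wy": 0, "wz": 0, "hand": -1}])

```text
time: 5.25
tool_pos: [0.4394, -0.2595, 0.0369]
tool_rot: [-0.001, 0.06, 0.998, 0.0]
contact_force: [-5.5, 1.3, 9.9]
gripper_width: -0.001
grasp_force: 5.1
```

The units key is down. Lifting over the store key to the zero bar.

Call:
send_rows(rows=[{"x": 0, "y": 0, "z": -0.06, "wx": 0, "wy": 0, "wz": 0, "hand": -1}, {"x": 0, "y": 0, "z": -0.14, "wx": 0, "wy": 0, "wz": 0, "hand": -1}, {"x": 0, "y": -0.195, "z": 0, "wx": 0, "wy": 0, "wz": 0, "hand": -1}, {"x": 0, "y": -0.195, "z": 0, "wx": 0, "wy": 0, "wz": 0, "hand": -1}, {"x": 0, "y": -0.195, "z": 0, "wx": 0, "wy": 0, "wz": 0, "hand": -1}, {"x": 0, "y": 0, "z": 0, "wx": 0, "wy": 0, "wz": 0, "hand": -1}, {"x": 0, "y": 0, "z": 0.13, "wx": 0, "wy": 0, "wz": 0, "hand": -1}, {"x": 0, "y": 0, "z": 0.045, "wx": 0, "wy": 0, "wz": 0, "hand": -1}, {"x": 0, "y": 0, "z": 0.025, "wx": 0, "wy": 0, "wz": 0, "hand": -1}, {"x": 0, "y": 0, "z": 0, "wx": 0, "wy": 0, "wz": 0, "hand": -1}])

```text
time: 6.08
tool_pos: [0.4286, -0.346, 0.0369]
tool_rot: [-0.002, 0.06, 0.998, 0.001]
contact_force: [-5.6, 1.3, 9.1]
gripper_width: -0.001
grasp_force: 4.6
```

Call:
send_rows(rows=[{"x": 0, "y": 0, "z": 0, "wx": 0, "wy": 0, "wz": 0, "hand": -1}, {"x": 0, "y": 0, "z": -0.06, "wx": 0, "wy": 0, "wz": 0, "hand": -1}, {"x": 0, "y": 0, "z": -0.2, "wx": 0, "wy": 0, "wz": 0, "hand": -1}, {"x": 0, "y": 0, "z": -0.25, "wx": 0, "wy": 0, "wz": 0, "hand": -1}, {"x": 0, "y": 0, "z": -0.25, "wx": 0, "wy": 0, "wz": 0, "hand": -1}, {"x": 0, "y": 0, "z": -0.25, "wx": 0, "wy": 0, "wz": 0, "hand": -1}, {"x": 0, "y": 0, "z": -0.25, "wx": 0, "wy": 0, "wz": 0, "hand": -1}, {"x": 0, "y": 0, "z": -0.1, "wx": 0, "wy": 0, "wz": 0, "hand": -1}, {"x": 0, "y": 0, "z": 0, "wx": 0, "wy": 0, "wz": 0, "hand": -1}, {"x": 0, "y": 0, "z": 0, "wx": 0, "wy": 0, "wz": 0, "hand": -1}])

```text
time: 6.92
tool_pos: [0.4294, -0.3462, 0.2404]
tool_rot: [0.001, 0.06, 0.998, -0.0]
contact_force: [0.2, 0.3, -0.9]
gripper_width: 0.002
grasp_force: 0.0
```

Run:
```python
from h import *
go([.564,.1013,.2])
im=grab_frame("top");cv2.imwrite("pics/top2.png",im)
```

```text
t 6.92 pos [ 0.4294 -0.3462  0.2404] ty 83.15 zax [ 0.001 -0.001 -1.   ] F [ 0.2  0.3 -0.9] w 0.002 gf 0.0
units [-0.535  3.069  0.268]
```

All three keys were pressed in order. Now above the post, hand opening, turning to align with the gauge.

Call:
send_rows(rows=[{"x": -0.041, "y": 0.236, "z": 0, "wx": 0, "wy": 0, "wz": 0, "hand": -1}, {"x": -0.041, "y": 0.236, "z": 0, "wx": 0, "wy": 0, "wz": 0, "hand": -1}, {"x": -0.041, "y": 0.236, "z": 0, "wx": 0, "wy": 0, "wz": 0, "hand": -1}, {"x": -0.041, "y": 0.236, "z": 0, "wx": 0, "wy": 0, "wz": 0, "hand": -1}, {"x": -0.041, "y": 0.236, "z": 0, "wx": 0, "wy": 0, "wz": 0, "hand": -1}, {"x": -0.041, "y": 0.236, "z": 0, "wx": 0, "wy": 0, "wz": 0, "hand": -1}, {"x": -0.041, "y": 0.236, "z": 0, "wx": 0, "wy": 0, "wz": 0, "hand": -1}, {"x": -0.041, "y": 0.236, "z": 0, "wx": 0, "wy": 0, "wz": 0, "hand": -1}, {"x": -0.041, "y": 0.236, "z": 0, "wx": 0, "wy": 0, "wz": 0, "hand": -1}, {"x": -0.041, "y": 0.236, "z": 0, "wx": 0, "wy": 0, "wz": 0, "hand": -1}])

```text
time: 7.8
tool_pos: [0.5312, -0.0004, 0.2362]
tool_rot: [-0.003, 0.06, 0.998, 0.0]
contact_force: [1.2, -0.2, 1.1]
gripper_width: 0.0
grasp_force: 0.0
```

Call:
send_rows(rows=[{"x": -0.041, "y": 0.236, "z": 0, "wx": 0, "wy": 0, "wz": 0, "hand": 1}, {"x": -0.041, "y": 0.236, "z": 0, "wx": 0, "wy": 0, "wz": 0, "hand": 1}, {"x": -0.041, "y": 0.236, "z": 0, "wx": 0, "wy": 0, "wz": 0, "hand": 1}, {"x": 0, "y": 0, "z": 0, "wx": 0, "wy": 0, "wz": -0.103, "hand": 1}, {"x": 0, "y": 0, "z": 0, "wx": 0, "wy": 0, "wz": -0.103, "hand": 1}, {"x": 0, "y": 0, "z": 0, "wx": 0, "wy": 0, "wz": -0.103, "hand": 1}, {"x": 0, "y": 0, "z": 0, "wx": 0, "wy": 0, "wz": 0, "hand": 1}, {"x": 0, "y": 0, "z": 0, "wx": 0, "wy": 0, "wz": 0, "hand": 1}, {"x": 0, "y": 0, "z": 0, "wx": 0, "wy": 0, "wz": 0, "hand": 1}, {"x": 0, "y": 0, "z": 0, "wx": 0, "wy": 0, "wz": 0, "hand": 1}])

```text
time: 8.63
tool_pos: [0.5632, 0.1004, 0.2386]
tool_rot: [-0.001, -0.06, 0.998, 0.0]
contact_force: [0.2, 0.3, -0.8]
gripper_width: 0.999
grasp_force: 0.0
```

Run:
```python
from h import *
go([.564,.1013,.14])
c=calibration("wrist");np.savez("w2.npz",**c); im=grab_frame("wrist");cv2.imwrite("pics/w2full.png",im)
print(proj(c,[.564,.1013,.125]),proj(c,[.4979,.0477,.035]))
cv2.imwrite("pics/w2.png",im)
```

```text
t 8.63 pos [0.5632 0.1004 0.2386] ty 96.93 zax [-0.002 -0.    -1.   ] F [ 0.2  0.3 -0.8] w 0.999 gf 0.0
units [-0.007  0.005  0.657]
[319.13314713 230.77848943] [268.20467623 124.93645701]
```

View pics/w2.png

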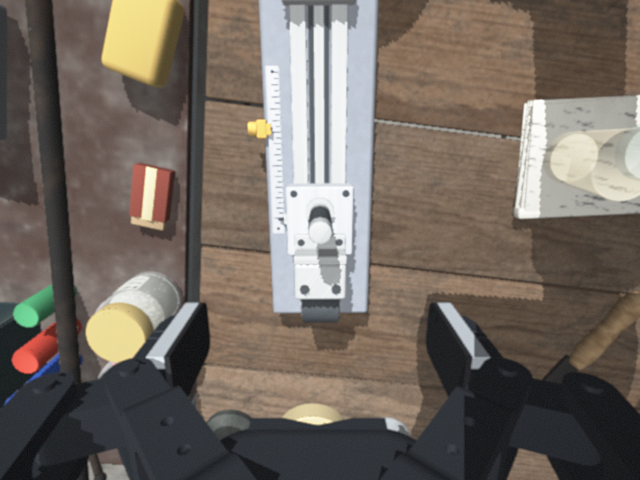

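The post sits at (320,230), as predicted, and the rider is at (262,128). I'll zoom the scale strip for both pointers.

Run:
```python
from h import *
im=cv2.imread("pics/w2full.png")
cv2.imwrite("pics/w2z.png",cv2.resize(im[110:260,240:360],None,fx=4,fy=4,interpolation=cv2.INTER_CUBIC))
```

```text
(no output)
```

View pics/w2z.png

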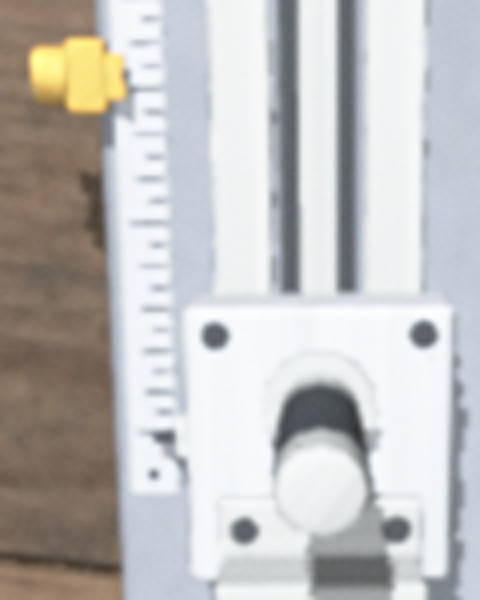

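In the zoom, the jaw pointer is at px (281.3,219) and the rider tip at px (270.7,129). Converting to a distance along the scale.

Run:
```python
from h import *
c=dict(np.load("w2.npz")); u=np.array([np.cos(.124),np.sin(.124),0])
c0=np.array([.5302,.0975,0])
for z in(.031,.036,.042):
    j=onz(c,(281.3,219),z);r=onz(c,(270.7,129.2),z);print(z,j.round(4),r.round(4),(j-c0)@u,(r-c0)@u,(j-r)@u)
b=[onz(c,p,.03) for p in((372,0),(368,311))];d=b[1]-b[0];print("yaw",np.arctan2(d[1],d[0]))
```

```text
0.031 [0.5838 0.0671 0.031 ] [0.5014 0.0497 0.031 ] 0.049422415109921534 -0.034475019872740584 0.08389743498266211
0.036 [0.5825 0.0674 0.036 ] [0.5012 0.0503 0.036 ] 0.04813476248233334 -0.03456855558537149 0.08270331806770483
0.042 [0.5809 0.0678 0.042 ] [0.501 0.051 0.042] 0.04658957932922743 -0.03468079844052856 0.081270377769756
yaw 0.14991975232695018
```

Call:
send_rows(rows=[{"x": -0.006, "y": 0.005, "z": 0.2, "wx": 0, "wy": 0, "wz": 0, "hand": 1}, {"x": 0, "y": 0, "z": 0.2, "wx": 0, "wy": 0, "wz": 0, "hand": 1}, {"x": 0, "y": 0, "z": 0.2, "wx": 0, "wy": 0, "wz": 0, "hand": 1}, {"x": 0, "y": 0, "z": 0.2, "wx": 0, "wy": 0, "wz": 0, "hand": 1}, {"x": 0, "y": 0, "z": 0.15, "wx": 0, "wy": 0, "wz": 0, "hand": 1}, {"x": 0, "y": 0, "z": 0.07, "wx": 0, "wy": 0, "wz": 0, "hand": 1}, {"x": 0, "y": 0, "z": 0, "wx": 0, "wy": 0, "wz": 0, "hand": 1}, {"x": 0, "y": 0, "z": 0, "wx": 0, "wy": 0, "wz": 0, "hand": 1}, {"x": 0, "y": 0, "z": 0, "wx": 0, "wy": 0, "wz": 0, "hand": -1}, {"x": 0, "y": 0, "z": 0, "wx": 0, "wy": 0, "wz": 0, "hand": -1}])

```text
time: 9.52
tool_pos: [0.5662, 0.1015, 0.0891]
tool_rot: [0.002, -0.061, 0.998, -0.0]
contact_force: [0.5, -0.4, 0.6]
gripper_width: 0.753
grasp_force: 0.0
```

Call:
send_rows(rows=[{"x": 0, "y": 0, "z": 0, "wx": 0, "wy": 0, "wz": 0, "hand": -1}, {"x": 0, "y": 0, "z": 0, "wx": 0, "wy": 0, "wz": 0, "hand": -1}, {"x": 0, "y": 0, "z": 0, "wx": 0, "wy": 0, "wz": 0, "hand": -1}, {"x": 0, "y": 0, "z": 0, "wx": 0, "wy": 0, "wz": 0, "hand": -1}, {"x": 0, "y": 0, "z": 0, "wx": 0, "wy": 0, "wz": 0, "hand": -1}, {"x": 0, "y": 0, "z": 0, "wx": 0, "wy": 0, "wz": 0, "hand": -1}, {"x": 0, "y": 0, "z": 0, "wx": 0, "wy": 0, "wz": 0, "hand": -1}, {"x": 0, "y": 0, "z": 0, "wx": 0, "wy": 0, "wz": 0, "hand": -1}, {"x": 0, "y": 0, "z": 0, "wx": 0, "wy": 0, "wz": 0, "hand": -1}, {"x": 0, "y": 0, "z": 0, "wx": 0, "wy": 0, "wz": 0, "hand": -1}])

```text
time: 10.35
tool_pos: [0.5647, 0.1022, 0.0874]
tool_rot: [0.0, -0.061, 0.998, 0.001]
contact_force: [-2.1, 5.3, 5.5]
gripper_width: 0.191
grasp_force: 58.8
```

Run:
```python
from h import *
p=manip.state()["tool_pos"];go(p-.083*np.array([np.cos(.124),np.sin(.124),0]))
```

```text
t 10.35 pos [0.5647 0.1022 0.0874] ty 97.01 zax [ 0.001  0.002 -1.   ] F [-2.1  5.3  5.5] w 0.191 gf 58.8
units [ 0.553 -0.001 -0.   ]
```

Gripped at 59 N. Drawing the jaw open smoothly by about 82 mm.

Call:
send_rows(rows=[{"x": 0.02, "y": 0, "z": 0, "wx": 0, "wy": 0, "wz": 0, "hand": -1}, {"x": 0.04, "y": 0, "z": 0, "wx": 0, "wy": 0, "wz": 0, "hand": -1}, {"x": 0.06, "y": 0, "z": 0, "wx": 0, "wy": 0, "wz": 0, "hand": -1}, {"x": 0.07, "y": 0, "z": 0, "wx": 0, "wy": 0, "wz": 0, "hand": -1}, {"x": 0.08, "y": 0, "z": 0, "wx": 0, "wy": 0, "wz": 0, "hand": -1}, {"x": 0.08, "y": 0, "z": 0, "wx": 0, "wy": 0, "wz": 0, "hand": -1}, {"x": 0.08, "y": 0, "z": 0, "wx": 0, "wy": 0, "wz": 0, "hand": -1}, {"x": 0.06, "y": 0, "z": 0, "wx": 0, "wy": 0, "wz": 0, "hand": -1}, {"x": 0.04, "y": 0, "z": 0, "wx": 0, "wy": 0, "wz": 0, "hand": -1}, {"x": 0.02, "y": 0, "z": 0, "wx": 0, "wy": 0, "wz": 0, "hand": -1}])

```text
time: 11.18
tool_pos: [0.4844, 0.0919, 0.0874]
tool_rot: [0.003, -0.061, 0.998, 0.001]
contact_force: [8.0, 4.7, -1.7]
gripper_width: 0.191
grasp_force: 58.8
```

Call:
send_rows(rows=[{"x": 0, "y": 0, "z": 0, "wx": 0, "wy": 0, "wz": 0, "hand": -1}, {"x": 0, "y": 0, "z": 0, "wx": 0, "wy": 0, "wz": 0, "hand": -1}, {"x": 0, "y": 0, "z": 0, "wx": 0, "wy": 0, "wz": 0, "hand": -1}, {"x": 0, "y": 0, "z": 0, "wx": 0, "wy": 0, "wz": 0, "hand": -1}, {"x": 0, "y": 0, "z": 0, "wx": 0, "wy": 0, "wz": 0, "hand": -1}, {"x": 0, "y": 0, "z": 0, "wx": 0, "wy": 0, "wz": 0, "hand": -1}, {"x": 0, "y": 0, "z": 0, "wx": 0, "wy": 0, "wz": 0, "hand": -1}, {"x": 0, "y": 0, "z": 0, "wx": 0, "wy": 0, "wz": 0, "hand": -1}, {"x": 0, "y": 0, "z": 0, "wx": 0, "wy": 0, "wz": 0, "hand": -1}, {"x": 0, "y": 0, "z": 0, "wx": 0, "wy": 0, "wz": 0, "hand": -1}])

```text
time: 12.02
tool_pos: [0.4848, 0.0919, 0.0874]
tool_rot: [0.003, -0.061, 0.998, 0.001]
contact_force: [6.4, 4.8, -0.7]
gripper_width: 0.195
grasp_force: 58.9
```

Run:
```python
from h import *
go([.5647,.1022,.0874])
c=calibration("wrist");np.savez("w3.npz",**c); im=grab_frame("wrist");cv2.imwrite("pics/w3full.png",im)
t=grab_frame("top");cv2.imwrite("pics/top3.png",t)
p=proj(c,[.5013,.05,.034]);print(p);x,y=p.astype(int)
x0=max(0,min(x-70,500));y0=max(0,min(y-75,330));print(x0,y0)
a=cv2.resize(im[y0:y0+150,x0:x0+140],None,fx=4,fy=4,interpolation=2)
b=cv2.resize(t[225:300,290:350],None,fx=8,fy=8,interpolation=2)[:, :235]
o=np.hstack([a,b]);cv2.imwrite("pics/w3z.png",o);print(o.shape)
```

```text
t 12.02 pos [0.4848 0.0919 0.0874] ty 97.0 zax [ 0.006  0.002 -1.   ] F [ 6.4  4.8 -0.7] w 0.195 gf 58.9
units [-0.537  0.003  0.003]
[241.79650957 276.85977557]
171 201
(600, 795, 3)
```

View pics/w3z.png

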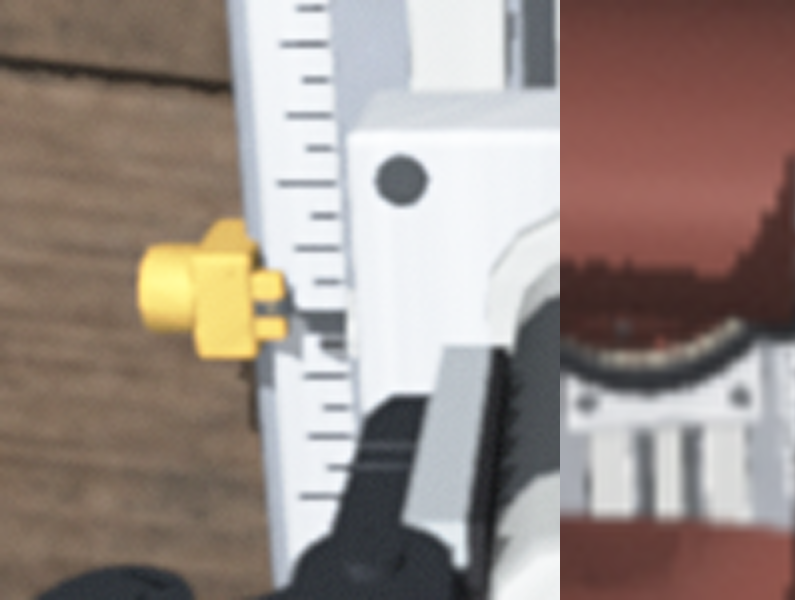

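The zoom shows the dark jaw pointer at crop y≈320 and the rider's slot line at y≈304. Ticks are 32 px (5 mm) apart, so the jaw is about 2 mm short. I'll check the profile numerically.

Run:
```python
from h import *
im=cv2.imread("pics/w3full.png");g=cv2.cvtColor(im,6)
print("rows 262..292, cols 232..260")
for r in range(266,292): print(r,g[r,232:260])
```

```text
rows 262..292, cols 232..260
266 [213 167 106  81 110 173 229 240 242 242 241 241 242 244 244 244 243 243
 243 243 244 243 244 243 235 213 198 222]
267 [205 162 110  95 121 172 223 236 237 237 240 242 243 243 244 244 243 242
 243 243 243 243 243 243 235 210 197 217]
268 [200 162 132 137 158 183 209 218 219 221 231 239 243 243 244 244 243 243
 243 244 244 244 243 244 236 207 192 212]
269 [202 179 181 196 209 211 215 216 207 195 216 236 241 244 244 244 242 240
 239 239 241 240 238 239 234 206 191 204]
270 [205 198 214 228 228 227 226 225 214 180 188 231 243 244 244 244 239 224
 209 204 206 205 205 214 219 200 189 205]
271 [206 201 219 228 227 227 226 227 217 173 167 216 237 243 244 243 235 203
 165 156 155 156 153 171 190 189 188 204]
272 [210 200 215 223 225 224 224 226 217 174 150 178 216 236 243 244 239 222
 204 204 202 200 201 210 219 209 193 204]
273 [209 198 214 225 225 224 224 226 219 179 138 148 190 235 244 244 243 240
 237 239 241 240 238 238 236 226 215 216]
274 [211 203 212 223 224 223 223 224 212 174 121 123 178 235 245 244 243 243
 243 243 243 243 242 242 239 231 228 228]

[... 1322 characters left out ...]
185 148 128 133 146 160 171 173 163 164 164 168 196 235 246 240
 208 148 114 110 111 110 123 168 221 233]
287 [222 215 189 139 110 112 128 145 159 160 163 162 162 166 194 236 246 239
 207 144 104 101 100 100 116 164 218 230]
288 [223 215 187 142 115 116 130 149 171 172 167 165 162 164 194 234 244 244
 230 186 152 146 146 144 147 175 225 233]
289 [209 200 173 134 120 121 131 165 202 207 197 187 175 165 194 233 243 244
 238 221 197 178 169 163 166 181 215 231]
290 [148 142 129 120 121 122 132 172 224 234 235 229 211 190 202 232 243 243
 242 237 229 217 196 175 168 177 201 212]
291 [ 87  86  91 107 120 122 131 171 228 240 242 240 234 226 224 236 243 244
 242 243 242 239 232 214 199 199 200 193]
```

Run:
```python
from h import *
c=dict(np.load("w3.npz"))
for a in(.124,.14):
  u=np.array([np.cos(a),np.sin(a),0])
  for zj in(.032,.036):
    for zr in(.034,.04): print(a,zj,zr,[round(1e3*float((onz(c,(252,rj),zj)-onz(c,(240,277.8),zr))@u),2) for rj in(281,282)])
print((onz(c,(252,287),.03)-onz(c,(252,271),.03))@u)
```

```text
0.124 0.032 0.034 [2.91, 3.55]
0.124 0.032 0.04 [5.57, 6.21]
0.124 0.036 0.034 [1.1, 1.72]
0.124 0.036 0.04 [3.76, 4.38]
0.14 0.032 0.034 [3.02, 3.65]
0.14 0.032 0.04 [5.65, 6.28]
0.14 0.036 0.034 [1.22, 1.84]
0.14 0.036 0.04 [3.85, 4.47]
0.010178994116063765
```

Three independent readings (ray distance ≈83.3, tick count ≈83.2, drawn so far ≈80.5) agree on about 2.7 mm more.

Call:
send_rows(rows=[{"x": 0.006, "y": 0, "z": 0, "wx": 0, "wy": 0, "wz": 0, "hand": -1}, {"x": 0.006, "y": 0, "z": 0, "wx": 0, "wy": 0, "wz": 0, "hand": -1}, {"x": 0.006, "y": 0, "z": 0, "wx": 0, "wy": 0, "wz": 0, "hand": -1}, {"x": 0, "y": 0, "z": 0, "wx": 0, "wy": 0, "wz": 0, "hand": -1}, {"x": 0, "y": 0, "z": 0, "wx": 0, "wy": 0, "wz": 0, "hand": -1}, {"x": 0, "y": 0, "z": 0, "wx": 0, "wy": 0, "wz": 0, "hand": -1}, {"x": 0, "y": 0, "z": 0, "wx": 0, "wy": 0, "wz": 0, "hand": -1}, {"x": 0, "y": 0, "z": 0, "wx": 0, "wy": 0, "wz": 0, "hand": -1}, {"x": 0, "y": 0, "z": 0, "wx": 0, "wy": 0, "wz": 0, "hand": -1}, {"x": 0, "y": 0, "z": 0, "wx": 0, "wy": 0, "wz": 0, "hand": -1}])

```text
time: 12.95
tool_pos: [0.4822, 0.0916, 0.0874]
tool_rot: [0.003, -0.061, 0.998, 0.001]
contact_force: [7.0, 4.6, -1.5]
gripper_width: 0.194
grasp_force: 58.9
```

Run:
```python
from h import *
go([.5647,.1022,.0874])
p=manip.state()["tool_pos"]-[.5647,.1022,.0874];print("opening",np.hypot(p[0],p[1]))
c=calibration("wrist");im=grab_frame("wrist");cv2.imwrite("pics/w4.png",im);g=cv2.cvtColor(im,6)
x,y=proj(c,[.5013,.05,.034]).astype(int);print(x,y)
for r in range(y-16,y+18): print(r,g[r,x-14:x+20])
```

```text
t 12.95 pos [0.4822 0.0916 0.0874] ty 97.0 zax [ 0.006  0.002 -1.   ] F [ 7.   4.6 -1.5] w 0.194 gf 58.9
units [-0.555  0.003  0.003]
opening 0.08321508774247748
242 281
265 [194 195 193 192 190 191 186 184 195 221 236 241 242 242 242 242 243 244
 246 247 245 245 245 246 246 245 244 243 234 209 201 223 237 242]
266 [193 192 192 192 192 190 171 164 183 214 234 241 242 242 242 242 238 235
 234 233 232 232 232 233 233 232 230 234 232 209 198 222 237 242]
267 [196 193 192 192 188 178 160 140 161 207 236 241 242 242 241 240 228 195
 171 167 164 167 165 164 167 164 165 190 218 203 198 219 235 242]
268 [205 204 203 201 196 175 141 114 131 189 232 241 242 242 241 241 233 208
 182 178 175 175 175 177 176 176 178 199 219 204 193 214 234 241]
269 [225 225 224 221 215 183 131  93 105 170 230 241 242 241 241 242 241 237
 236 236 235 235 234 235 235 234 233 235 231 206 190 207 234 241]
270 [233 232 232 231 224 192 131  85  93 160 227 240 241 242 242 242 243 244
 245 245 245 245 245 245 245 244 243 244 237 212 190 205 231 242]
271 [229 227 227 226 220 184 126  85  97 156 221 237 239 239 241 242 243
[... 3231 characters left out ...]
72 168 165 159 142 123 117 122 127 166 222 235 234 228 210 191
 203 232 244 244 242 242 243 243 243 244 244 239 218 192 202 231]
295 [127 125 119 106  98  92  93  97 113 123 126 168 225 241 242 240 234 227
 223 236 243 244 242 242 242 243 243 243 244 239 223 199 204 229]
296 [118 115 104  87  72  71  77  93 115 122 127 166 225 239 242 241 241 239
 237 241 244 244 242 244 244 243 244 244 244 240 225 203 201 229]
297 [121 120 110  90  73  70  76  93 116 122 128 164 222 238 241 241 241 242
 240 237 236 236 235 235 235 234 236 236 235 230 222 200 202 228]
298 [124 121 114  93  76  75  75  93 117 125 127 156 213 237 240 242 241 240
 234 211 183 178 177 176 175 179 179 177 177 190 204 200 205 227]
```

The jaw pointer (row 281) is level with the middle of the rider's tip (row ≈281.7). The opening is 83.2 mm, matching the tick reading, and the grip is steady. Handing in.

```bash
python3 -c "
from plant import job_done
print(job_done())"
```

```text
the job is handed in; nothing more can be done
None
```

I pressed the on/off, units and zero keys in that order with the jaw shut. I then drew the jaw open about 83 mm to the rider's pointer, where it is held at 59 N, and handed the job in at about 13 s; no verdict came back.

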